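Guard the stop bar and hold the damp-box lid at balance

TASK

The lid of the clay damp box is getting a new stay. First hang the orange bumper over the steel stop bar behind the box, astride it with a leg on either side, and let go of it; then take the lid by its steel handle rod and swing it up until it stands straight up on its hinge at its balance point, never letting it tip over onto the bumper. Finish holding the lid still there with the rod gripped between the fingers, and leave all the other things on the table where they are.

Things in the scene. Friction and masses are not known exactly. Their poses are not given: they have to be found in the camera images.
- dampbox: Fixed white plastic damp box, 200 x 160 x 100 mm high, closed by the blue lid; origin at the centre of its underside on the table. Its x axis runs along the hinge, its y axis points from the handle side to the hinge side and on to the stop bar, z up. A steel stop bar stands behind its hinge side on two posts. It stands at a different place and yaw each time.
- stop_bar_mid (a point): Middle of the round steel stop bar (14 mm thick, 172 mm clear between its two 14 mm posts, level, axis 190 mm above the table, 75 mm beyond the hinge line). Axes as the damp box: x along the bar, z up. Only its own posts rise as high as the bar; the closed lid and all loose things near it stay more than 70 mm below its axis.
- bumper_mid (a point): Centre (half-way up, 25 mm above its feet) of the loose orange hard-plastic bumper: an upside-down U channel, 60 mm long (its x), 42 mm wide over its legs (its y), 50 mm tall (z up); legs 7 mm thick, 42 mm deep, 28 mm apart inside; web 8 mm thick on top. 60 to 120 g. It stands on its legs on the table. Draped over the bar its centre hangs 10 mm below the bar's axis.
- bumper: The same bumper; origin at the centre of its feet, same axes.
- lid (a joint): Angle of the blue lid (204 x 152 x 10 mm panel, 0.35 to 0.65 kg in all) about its hinge: 0 closed and level, 1.571 standing straight up, where it balances; below this it falls shut, above it it falls back (at about 2.0 it lies on the draped bumper). The hinge is almost frictionless.
- lid_hinge (a point): Middle of the lid's hinge line, 106 mm above the table, axes as the damp box (x along the hinge). Opening lifts the handle edge up and over in the +y direction of the box.
- lid_handle (a point): Middle of the lid's handle: a round steel rod, 14 mm thick, 132 mm long, parallel to the hinge and 205 mm from it, in the plane of the lid (level with the hinge when closed, 205 mm above it at balance). It is held by two 10 mm side rods 120 mm apart, leaving an open gap of 38 mm between the rod and the lid's edge for a finger; the rod can turn in a grip that keeps pointing down. Axes turn with the lid, x along the rod.
- glaze_jar: Bystander, leave alone: blue glaze jar with black cap, 56 mm across, 70 mm tall; origin at the centre of its underside.
- mug: Bystander, leave alone: white mug, 76 mm across, 90 mm tall; origin at the centre of its underside.
- bowl: Bystander, leave alone: pinkish bisque bowl, 120 mm across, 55 mm tall; origin at the centre of its underside.
- bisque_vase: Bystander, leave alone: cream bisque vase, 68 mm across, 100 mm tall; origin at the centre of its underside.
- clay_block: Bystander, leave alone: brown clay block, 100 x 70 x 50 mm; origin at the centre of its underside.
- brush: Bystander, leave alone: brush lying flat; origin at the underside, near the middle of its length.

How it is judged:
On the way, in this order (a step that is already met when the one before it is completed fails the run):
1. the bumper hangs astride the stop bar, let go (x of bumper_mid in the frame of stop_bar_mid between -0.06 and 0.06 m and y of bumper_mid in the frame of stop_bar_mid between -0.014 and 0.014 m and z of bumper_mid in the frame of stop_bar_mid between -0.017 and -0.004 m and angle between bumper_mid's own z axis and vertical below 0.35 rad and angle between the x axis of bumper_mid and the x axis of stop_bar_mid, either way round below 0.35 rad and contact force between bumper and dampbox above 0.1 N and contact force between the fingers and bumper below 0.05 N and linear speed of bumper below 0.03 m/s), for 0.2 s.
2. the lid is held by the gripper at its balance point (value of joint lid between 1.471 and 1.671 rad and velocity of joint lid between -0.06 and 0.06 rad/s and contact force between the fingers and lid above 1 N and contact force between lid and bumper below 0.05 N), for 0.3 s.
At the end, for the whole second after the job is handed in: The bumper hangs astride the stop bar between its posts (upright and in line with it within 0.35 rad), at rest and not touched by the fingers; the lid stands within 0.10 rad of straight up (joint 1.471 to 1.671), still, gripped by the fingers with at least 1 N and not resting on the bumper (all of step 1 and all of step 2); the arm keeps its last pose, push and grip.
It fails at once if the lid tips over past its balance by more than 0.3 rad (value of joint lid above 1.871 rad).
It fails at once if another thing on the table is moved by more than 30 mm (distance of any of glaze_jar, mug, bowl, bisque_vase, clay_block, brush from where it was at the start of the episode above 0.03 m).
It also fails if it takes over 64 s, if anything falls off the work surface, if the arm or the gripper's body presses on something with over 40 N, if the wrist force passes 120 N, or if a joint passes its speed limit or range.

ROBOT

A 6-joint arm with a two-finger parallel gripper is mounted at the origin on the work surface. World frame = base frame: x ahead of the robot, y to its left, z up, the work surface at z = 0. Lengths are in m, angles in rad, forces in N, time in s.
With the tool pointing down it reaches from about 0.35 to 0.775 m from the base axis. Payload 5.5 kg.
Tool frame: the origin (TCP) lies on the centre line of the jaws, within the pads' length; the fingertips stand 11 mm ahead of it and the grasp point (between the pads) lies 8 mm behind it; x points along the fingers, z is the direction in which the jaws open and shut, and the axes are right-handed (so a half turn about x gives the same grasp; the last joint's range is limited). The gripper opens to 85 mm and grips with 20 to 120 N. Pads are 22 mm wide; open, the fingers measure 114 mm over their backs; the gripper's body (76 mm by 85 mm) begins 54 mm behind the grasp point. The pads swing forward as they close: fully open they stand 13 mm farther back than shut.
Start: joints at [1.079, 0.313, 0.046, 1.304, 0, 1.431], TCP at [0.198, 0.54, 0.242] pointing down, gripper open.
Joint ranges: [-2.76, 2.76], [-0.86, 1.69], [-1.03, 1.26], [-2.2, 2.34], [-1.47, 1.5], [-3.14, 3.14]. Speed limits (rad/s): [2.57, 2.57, 3.14, 3.14, 3.14, 3.14].

INTERFACE

Orientations are given as a rotation vector (axis times angle).
In Python, from station import * gives the robot as it stands. Calls block until the motion is done:
- movep(position, orientation): joint-space move of the TCP to a pose.
- servo_line(position, rot=None, max_speed=0.15, threshold=None): straight line of the TCP; rot=None keeps the orientation; max_speed is the mean speed in m/s. With threshold (N) it stops when the force on the tool has changed by that much, and returns True; else False.
- move_joints(angles): joint-space move.
- grip(opening): finger opening in m; the grip force is fixed at half the most; returns when the fingers have stopped.
- dwell(seconds).
- inverse_kinematics(position, orientation): joint angles nearest the present ones, or None.
- snapshot(name): name is "side" or "top"; returns the picture (480x640x3 uint8, red, green, blue); there is no depth.
- camera_model(name): a dict with "camera_matrix" (3x3 intrinsics, pixels), "dist_coeffs" ([k1, k2, p1, p2, k3] as OpenCV has them; the pictures are not rectified), "R" (3x3) and "t" (3): a world point X has camera coordinates R X + t. Camera axes: x right, y down, z forward; pixel columns grow to the right and rows downward; lengths in m; the calibration is good to about 2 mm. A picture is of the moment at which its call begins. camera_model takes no time and is no camera call.
A pose or a line that the arm cannot do raises PlanningError and nothing moves.
- sign_off(): hands the job in, once; it reports no verdict.
Trained networks look in the newest picture that a camera, given by its name, has taken for a name from the list of things; names that differ only in an ending like _2 or _b are one class to them, and where a whole thing is asked for, a point or a joint stands for the part that bears it (a point fixed in the world has none). Each returns a list of dicts, best first, with "p" (0 to 1); they miss things now and then, are a little off and sometimes report something else, mostly with a low value. They report only what shows in the picture. A call takes as long as a camera call.
- search_frame(camera, query): "xy" ([column, row] in pixels, amid what is visible of it).
- masks_of(camera, query): "region" (480x640 bool, what is visible of it) and "xy" ([column, row] in pixels, amid what is visible of it).
- mark_of(camera, query): "xy" ([column, row] in pixels: a listed point, or the origin of a listed thing).
Readings, each from a call of its own:
- get_t(): time.
- get_joint_positions(): joint angles.
- get_joint_vel(): joint speeds.
- get_effort(): joint torques, N m.
- get_ee_pos(): TCP position.
- get_eef_rot(): TCP orientation.
- get_ft_force(): force on the tool from outside, world axes, zero at the start.
- get_ft_torque(): the same for the moment, N m.
- get_opening(): finger opening in m.
Only numpy, scipy, OpenCV 4.12 (cv2) and the standard library are available. Lean on these libraries where they do the work, as an engineer would, in place of code of your own. Each camera call takes 0.05 s, during which the arm holds its last target.

## Working session

There is one attempt and no reset: what is moved stays moved. The work goes in short steps, each a Python script; the robot and the scene stay as the last script left them, time stands still between calls to the robot, and variables do not carry over. Pictures are saved under pics/ and viewed, and the job is handed in when it is done.

```bash
mkdir -p pics; ls
python3 - <<'E'
from station import *
import cv2
for c in ("side","top"):
    im=snapshot(c); cv2.imwrite(f"pics/{c}0.png",im[:,:,::-1])
    m=camera_model(c); print(c,m)
    for q in ("stop_bar_mid","bumper_mid","bumper","lid_hinge","lid_handle","dampbox"):
        print(q,[(r["p"],r["xy"]) for r in mark_of(c,q)][:2])
print(get_t(),get_eef_rot(),get_ee_pos())
E
```

```text
pics
side {'camera_matrix': array([[475.87458509,   0.        , 311.13496445],
       [  0.        , 475.87458509, 243.8138116 ],
       [  0.        ,   0.        ,   1.        ]]), 'dist_coeffs': array([-0.08592097,  0.        ,  0.        ,  0.        ,  0.        ]), 'R': array([[ 0.80851246, -0.5881311 , -0.0202341 ],
       [-0.39539507, -0.51744656, -0.75888853],
       [ 0.43585588,  0.62157129, -0.65090613]]), 't': array([-0.48044278,  0.35524705,  0.73360466])}
stop_bar_mid [(0.79, [202.2, 200.2])]
bumper_mid [(0.61, [422.4, 405.2]), (0.48, [289.7, 203.1])]
bumper [(0.66, [419.4, 412.6])]
lid_hinge [(0.78, [230.4, 241.7]), (0.34, [419.4, 411.4])]
lid_handle [(0.71, [309.1, 286.1])]
dampbox [(0.82, [265.1, 295.5])]
top {'camera_matrix': array([[479.46761749,   0.        , 328.41907506],
       [  0.        , 479.46761749, 246.70994857],
       [  0.        ,   0.        ,   1.        ]]), 'dist_coeffs': array([-0.09209829,  0.        ,  0.        ,  0.        ,  0.        ]), 'R': array([[ 3.02227245e-02, -9.99543108e-01,  4.02542432e-04],
       [-9.85271062e-01, -2.98589954e-02, -1.68372725e-01],
       [ 1.68307817e-01,  4.69206909e-03, -9.85723320e-01]]), 't': array([0.03955656, 0.64817224, 1.00024428])}
stop_bar_mid [(0.89, [241.6, 315.0])]
bumper_mid [(0.94, [492.6, 277.7])]
bumper [(0.68, [488.2, 278.4])]
lid_hinge [(0.75, [287.5, 309.4])]
lid_handle [(0.78, [380.7, 288.8])]
dampbox []
0.7 [-0.94625056  1.35520235  0.94634826] [0.19815316 0.53981107 0.24236369]
```

View pics/side0.png

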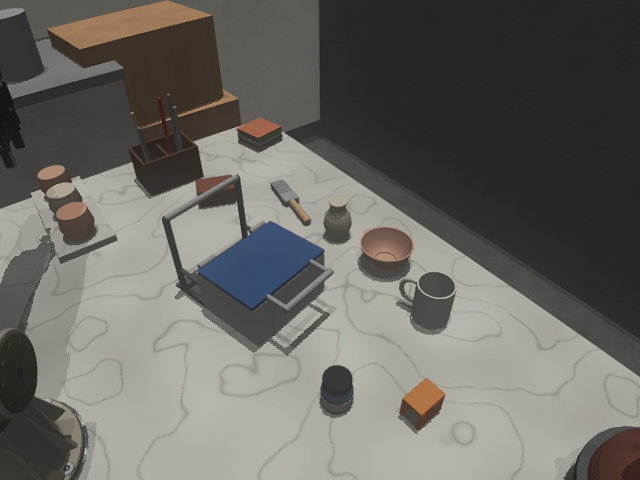

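View pics/top0.png

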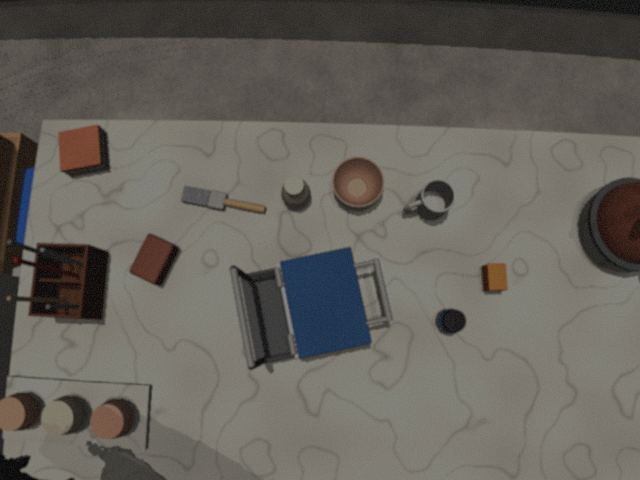

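Run:
```python
import cv2
t=cv2.imread("pics/top0.png"); s=cv2.imread("pics/side0.png")
def crop(im,x,y,w,h,k,n):
    c=cv2.resize(im[y:y+h,x:x+w],None,fx=k,fy=k,interpolation=cv2.INTER_CUBIC); cv2.imwrite(n,cv2.convertScaleAbs(c,alpha=1.5,beta=20))
crop(t,220,230,190,145,4,"pics/c1.png")
crop(t,430,240,100,80,7,"pics/c2.png")
crop(s,150,165,195,185,3.2,"pics/c3.png")
crop(s,380,360,80,80,7,"pics/c4.png")
```

```text
(no output)
```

View pics/c1.png

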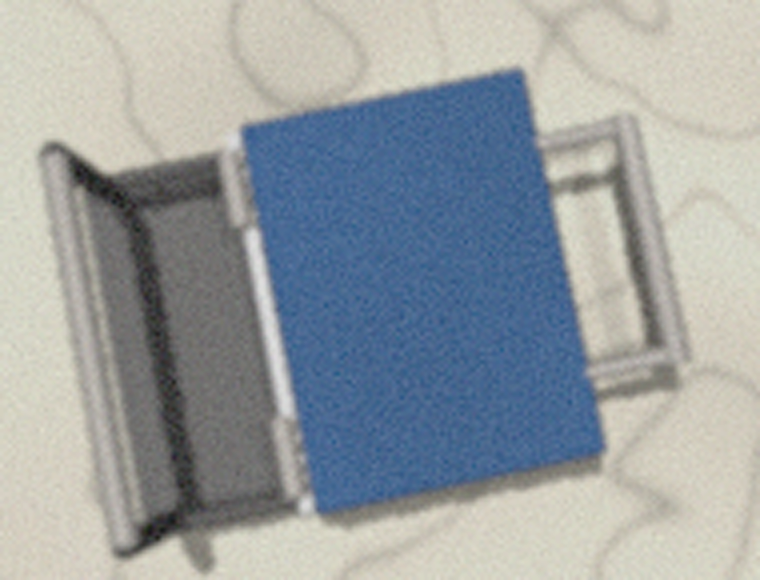

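View pics/c2.png

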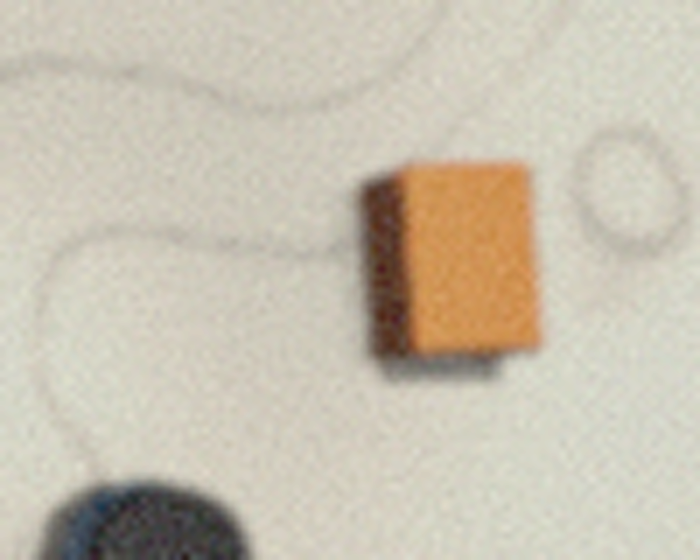

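View pics/c3.png

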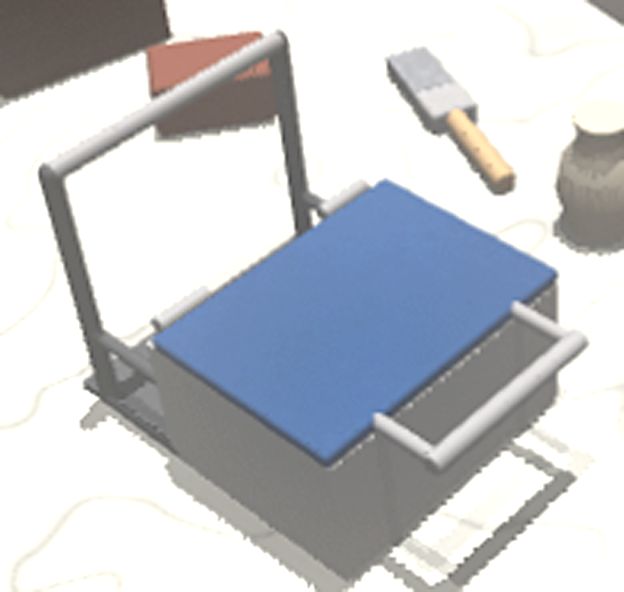

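View pics/c4.png

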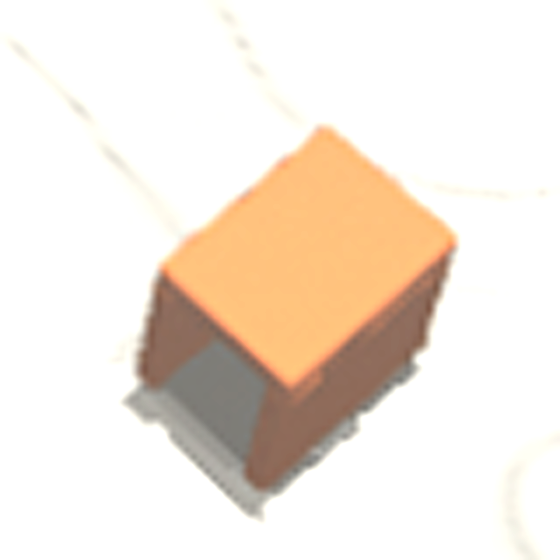

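```bash
cat > fit.py <<'E'
from station import *
import numpy as np, cv2
from scipy.optimize import least_squares
def proj(c,X):
    m=camera_model(c); r,_=cv2.Rodrigues(m["R"])
    return cv2.projectPoints(np.float64(X),r,m["t"],m["camera_matrix"],m["dist_coeffs"])[0][:,0]
def fit(obs,x0):
    # obs: list (cam, local xyz, uv)
    def res(p):
        c,s=np.cos(p[2]),np.sin(p[2]); R=np.array([[c,-s,0],[s,c,0],[0,0,1]])
        o=[]
        for cam in ("top","side"):
            L=[(l,u) for (k,l,u) in obs if k==cam]
            if L: o.append((proj(cam,np.array([l for l,_ in L])@R.T+[p[0],p[1],0])-np.array([u for _,u in L])).ravel())
        return np.concatenate(o)
    r=least_squares(res,x0,loss="soft_l1"); return r.x,r.fun if False else res(r.x)
E
python3 - <<'E'
from fit import *
T=lambda x,y:(x/4+220,y/4+230)
S=lambda x,y:(x/3.2+150,y/3.2+165)
# box yaw: hinge-> bar direction is +y world roughly => yaw ~0.2?; +x local = world +x (top up)
zl=.111
obs=[("top",(.102,-.008,zl),T(243,128)),("top",(.102,-.160,zl),T(522,70)),("top",(-.102,-.160,zl),T(604,450)),("top",(-.102,-.008,zl),T(318,512)),
("top",(.066,-.205,.106),T(626,118)),("top",(-.066,-.205,.106),T(679,357)),
("side",(.102,-.008,zl),S(385,181)),("side",(.102,-.160,zl),S(556,273)),("side",(-.102,-.160,zl),S(328,460)),("side",(-.102,-.008,zl),S(157,344)),
("side",(.066,-.205,.106),S(585,342)),("side",(-.066,-.205,.106),S(437,457)),
("top",(.098,.075,.19),T(53,152)),("top",(-.098,.075,.19),T(123,548)),
("side",(.098,.075,.19),S(281,40)),("side",(-.098,.075,.19),S(50,174))]
x,r=fit(obs,[.5,.1,.2]); print(x); print(np.round(r.reshape(-1,2),1))
T=lambda x,y:(x/7+430,y/7+240)
S=lambda x,y:(x/7+380,y/7+360)
ob=[("top",(.03,.021,.05),T(405,163)),("top",(.03,-.021,.05),T(528,163)),("top",(-.03,-.021,.05),T(540,348)),("top",(-.03,.021,.05),T(413,353)),
("side",(.03,.021,.05),S(323,126)),("side",(.03,-.021,.05),S(455,240)),("side",(-.03,-.021,.05),S(290,388)),("side",(-.03,.021,.05),S(163,267)),
("side",(-.03,-.021,0),S(262,490))]
x,r=fit(ob,[.5,-.3,0.]); print(x); print(np.round(r.reshape(-1,2),1))
for c in ("top",):
  for q in ("glaze_jar","mug","bowl","bisque_vase","clay_block","brush"):
    a=mark_of(c,q)
    for d in a[:1]:
        m=camera_model(c); uv=cv2.undistortPoints(np.float64([[d["xy"]]]),m["camera_matrix"],m["dist_coeffs"])[0,0]
        R=m["R"];C=-R.T@m["t"];v=R.T@[uv[0],uv[1],1]; print(q,d["p"],C+v*(-C[2]/v[2]))
E
```

```text
[0.50417509 0.14291008 0.24016202]
[[-1.2 -1.6]
 [ 0.6 -2.1]
 [ 1.8  0.1]
 [-0.4  0.6]
 [-0.8 -1.5]
 [ 0.3  1.2]
 [-0.  -2.4]
 [ 1.5  1.3]
 [ 0.4 -1.3]
 [ 1.9 -0.8]
 [ 0.   0.6]
 [-2.1 -1.2]
 [-0.7 -0.9]
 [-1.1  3.7]
 [ 0.8 -0.5]
 [-1.9  1.8]]
[ 0.59187913 -0.31676148  0.05106865]
[[-0.8  0. ]
 [ 0.1 -0.4]
 [ 0.4  0.1]
 [ 0.  -0.1]
 [ 0.3 -0.6]
 [ 1.  -0.2]
 [-0.   0.4]
 [-1.4 -0.3]
 [-0.3  1.3]]
glaze_jar 0.89 [ 0.49562236 -0.21844509  0.        ]
mug 0.55 [ 0.76591948 -0.17522235  0.        ]
bowl 0.74 [ 0.80797635 -0.00673483  0.        ]
bisque_vase 0.67 [0.77796422 0.13906617 0.        ]
clay_block 0.59 [0.60275924 0.45342867 0.        ]
brush 0.58 [0.75768502 0.3062308  0.        ]
```

```bash
cat > ov.py <<'E'
from fit import *
def W(p,L):
    c,s=np.cos(p[2]),np.sin(p[2]); R=np.array([[c,-s,0],[s,c,0],[0,0,1]])
    return np.array(L)@R.T+[p[0],p[1],0]
def cyl(a,b,r,ax,n=2):
    pass
E
python3 - <<'E'
from ov import *
p=[0.504,0.143,0.240]
for cam,box,k in (("top",(220,230,190,145),4),("side",(150,165,195,185),3.2)):
    im=cv2.imread(f"pics/{cam}0.png"); x,y,w,h=box
    c=cv2.resize(im[y:y+h,x:x+w],None,fx=k,fy=k,interpolation=cv2.INTER_CUBIC)
    def pl(L,col,closed=True):
        q=(proj(cam,W(p,L))-[x,y]+.5)*k-.5
        cv2.polylines(c,[np.int32(np.round(q))],closed,col,1,cv2.LINE_AA)
    pl([(.102,-.008,.111),(.102,-.16,.111),(-.102,-.16,.111),(-.102,-.008,.111)],(0,255,255))
    pl([(.066,-.205,.106),(-.066,-.205,.106)],(0,0,255))
    pl([(.093,.075,.19),(-.093,.075,.19)],(0,0,255))
    pl([(.1,-.16,0),(-.1,-.16,0)],(0,255,0))
    pl([(.093,.075,.19),(.093,.075,0)],(0,255,0)); pl([(-.093,.075,.19),(-.093,.075,0)],(0,255,0))
    cv2.imwrite(f"pics/o_{cam}.png",c)
E
```

```text
(no output)
```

View pics/o_top.png

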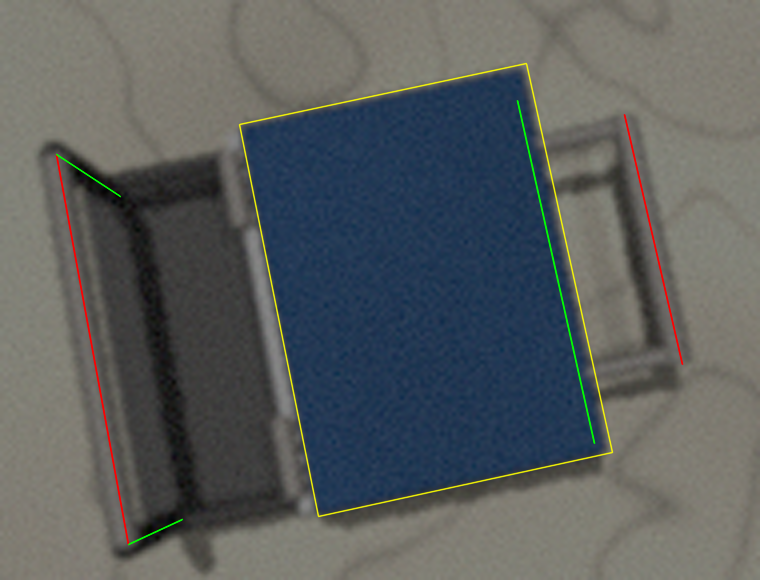

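View pics/o_side.png

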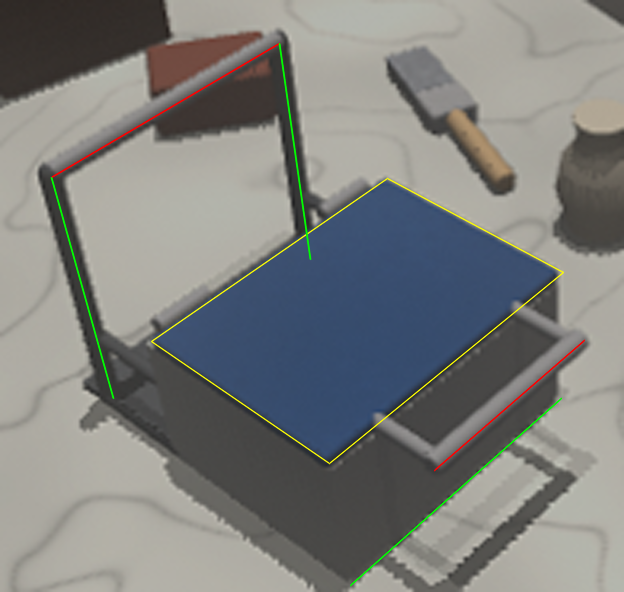

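Run:
```python
from ov import *
k=4;T=lambda x,y:((x+.5)/4+219.5,(y+.5)/4+229.5)
S=lambda x,y:((x+.5)/3.2+149.5,(y+.5)/3.2+164.5)
b=[("top",(.097,0,.19),T(51,148)),("top",(-.097,0,.19),T(122,549)),("side",(.097,0,.19),S(282,39)),("side",(-.097,0,.19),S(47,173))]
x,r=fit(b,[.49,.21,.24]);print(x,np.round(r.reshape(-1,2),1))
xt,_=fit(b[:2],[.49,.21,.24]);print('top only',xt)
xt,_=fit(b[2:],[.49,.21,.24]);print('side only',xt)
h=[("top",(.066,0,.106),T(627,118)),("top",(-.066,0,.106),T(681,357)),("side",(.066,0,.106),S(583,340)),("side",(-.066,0,.106),S(436,460))]
y,r=fit(h,[.55,-.05,.24]);print(y,np.round(r.reshape(-1,2),1))
xt,_=fit(h[:2],y);print('top only',xt)
xt,_=fit(h[2:],y);print('side only',xt)
print(np.hypot(*(y-x)[:2]), np.arctan2(-(x-y)[0],(x-y)[1]))
m=W([.504,.143,.24],[(0,.075,.19),(0,-.205,.106)]);print(m)
```

```text
[0.48730611 0.21885263 0.23375059] [[-0.3 -1.1]
 [ 0.1  0.4]
 [ 0.4 -0.3]
 [-0.5  1.1]]
top only [0.48670185 0.21859545 0.23232474]
side only [0.48834105 0.22061928 0.23674153]
[ 0.55403857 -0.05571787  0.23481379] [[-0.7 -1.7]
 [-0.2  1. ]
 [ 0.7 -0.3]
 [-0.2  2.6]]
top only [ 0.55353788 -0.05662491  0.23177955]
side only [ 0.55588766 -0.05245531  0.23170494]
0.28256359056360075 0.23842034920950878
[[ 0.4861723   0.21585035  0.19      ]
 [ 0.55272904 -0.05612428  0.106     ]]
```

```bash
cat > h.py <<'E'
from fit import *
from scipy.spatial.transform import Rotation as Ro
def rv(yaw,flip=False):
    x=np.array([0,0,-1.]); z=np.array([-np.sin(yaw),np.cos(yaw),0])*(-1 if flip else 1)
    return Ro.from_matrix(np.stack([x,np.cross(z,x),z],1)).as_rotvec()
BAR=np.array([.4873,.2185]);HIN=np.array([.505,.1445]);YAW=.236;BMP=np.array([.592,-.317]);BY=.051
E
python3 - <<'E'
from h import *
for f in (0,1):
  for p,y in ((( *BMP,.15),BY),((*BMP,.025),BY),((*BAR,.26),YAW),((*BAR,.18),YAW),((.553,-.055,.1),YAW),((*HIN,.303),YAW)):
    q=inverse_kinematics(p,rv(y,f)); print(f,None if q is None else np.round(q,2))
f=0
try:
  movep((*BMP,.15),rv(BY,f))
except Exception as e: print(repr(e))
print(get_ee_pos(),get_t()); im=snapshot("top"); cv2.imwrite("pics/a1.png",im[:,:,::-1])
im=snapshot("side"); cv2.imwrite("pics/a2.png",im[:,:,::-1])
E
```

```text
0 [-0.61  0.54  0.16  1.19  0.   -0.66]
0 [-0.61  0.63 -0.01  0.94  0.   -0.66]
0 [ 0.27  0.23 -0.02  1.32  0.    0.04]
0 [ 0.27  0.26 -0.18  1.13  0.    0.04]
0 [-0.24  0.36 -0.25  0.96  0.   -0.48]
0 [ 0.13  0.21  0.05  1.42  0.   -0.11]
1 [-0.61  0.54  0.16  1.19  0.    2.48]
1 [-0.61  0.63 -0.01  0.94  0.    2.48]
1 [ 0.27  0.23 -0.02  1.32  0.   -3.11]
1 [ 0.27  0.26 -0.18  1.13  0.   -3.11]
1 [-0.24  0.36 -0.25  0.96  0.    2.66]
1 [0.13 0.21 0.05 1.42 0.   3.03]
[ 0.59239577 -0.31616941  0.15015047] 4.3083
```

View pics/a1.png

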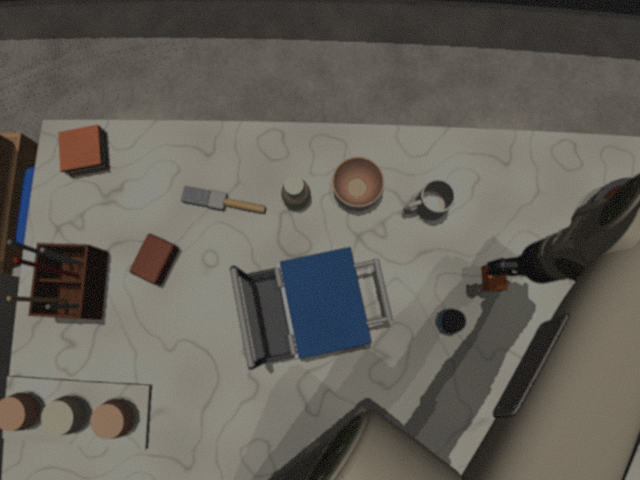

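View pics/a2.png

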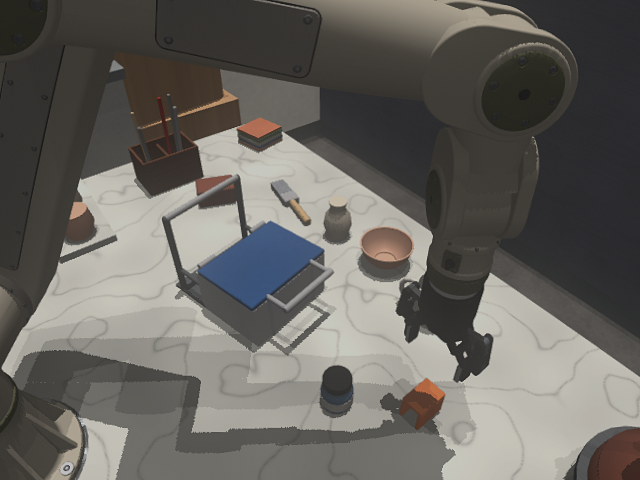

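Run:
```python
from h import *
p=get_ee_pos();print(p,proj("top",[p]),proj("side",[p]),proj("top",[(*p[:2],.05)]))
a,b=cv2.imread("pics/a1.png"),cv2.imread("pics/a2.png")
c=np.hstack([cv2.resize(a[180:340,450:600],None,fx=2.6,fy=3),cv2.resize(b[260:420,370:520],None,fx=2.6,fy=3)])
cv2.imwrite("pics/a3.png",cv2.convertScaleAbs(c,alpha=1.6,beta=20))
```

```text
[ 0.59236653 -0.31627644  0.15013511] [[514.18080737 270.9190953 ]] [[433.58835818 359.03438972]] [[497.10239586 276.30794181]]
```

View pics/a3.png

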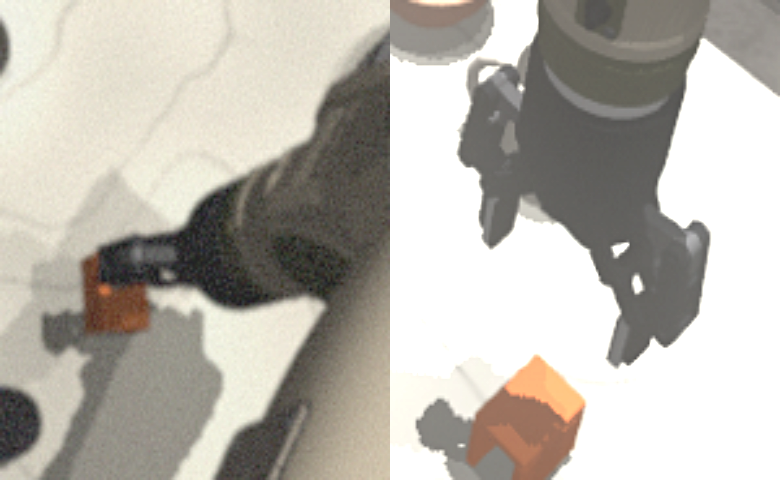

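Run:
```python
from h import *
grip(.07)
print(servo_line((*BMP,.025),threshold=8,max_speed=.12),get_ee_pos())
grip(.03); print("op",get_opening())
print(get_ft_force())
servo_line((*BMP,.10),max_speed=.12)
print(get_ft_force(),get_opening(),get_t())
im=snapshot("side"); cv2.imwrite("pics/b2.png",im[250:450,320:560,::-1].repeat(3,0).repeat(3,1))
```

```text
False [ 0.59265432 -0.31746101  0.02600761]
op 0.0413502623473786
[-0.42341244 -0.05010372  4.81967657]
[ 0.17838988 -0.2834503  -1.81593951] 0.040848894622060365 7.05
```

View pics/b2.png

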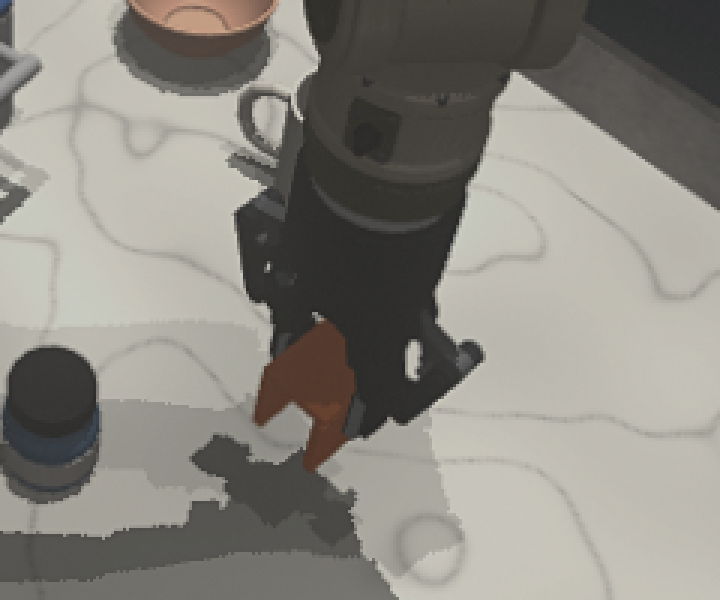

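The bumper is held between the fingers and hangs level (about px 425,385 in the full side view). Next I carry it to the bar.

Run:
```python
from h import *
servo_line((*BMP,.27),max_speed=.2)
movep((*BAR,.27),rv(YAW))
servo_line((*BAR,.235),max_speed=.1)
print(get_ee_pos(),get_t())
im=snapshot("side"); cv2.imwrite("pics/d1.png",im[100:300,100:340,::-1].repeat(3,0).repeat(3,1))
im=snapshot("top"); cv2.imwrite("pics/d2.png",im[200:400,180:420,::-1].repeat(3,0).repeat(3,1))
```

```text
[0.48742269 0.218096   0.23491388] 10.5667
```

View pics/d1.png

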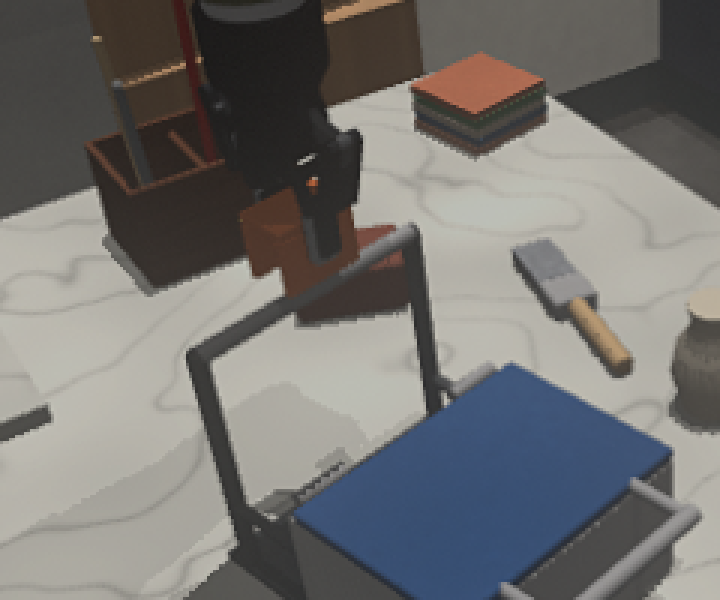

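View pics/d2.png

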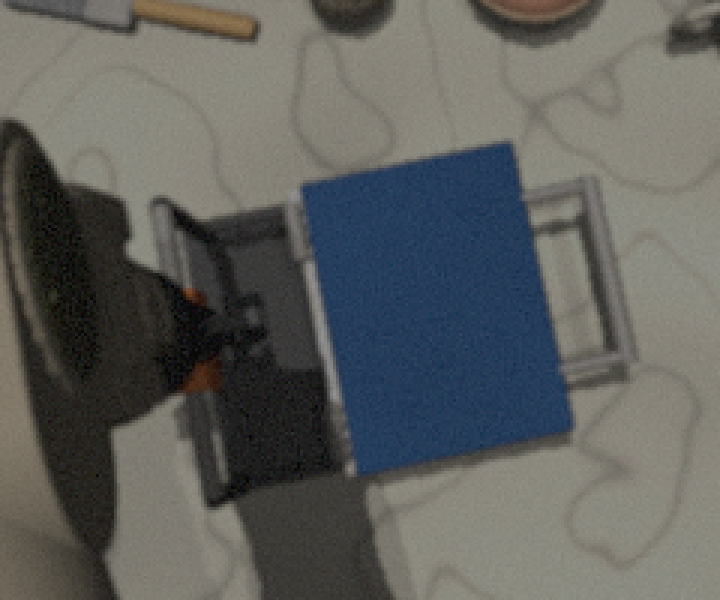

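Run:
```python
from h import *
print(servo_line((*BAR,.176),max_speed=.04,threshold=4),get_ee_pos(),get_ft_force(),get_t())
im=snapshot("side"); cv2.imwrite("pics/e1.png",im[100:300,100:340,::-1].repeat(3,0).repeat(3,1))
```

```text
True [0.48718781 0.21845423 0.18104537] [-0.05734696 -0.35903751  4.1588546 ] 11.8833
```

View pics/e1.png

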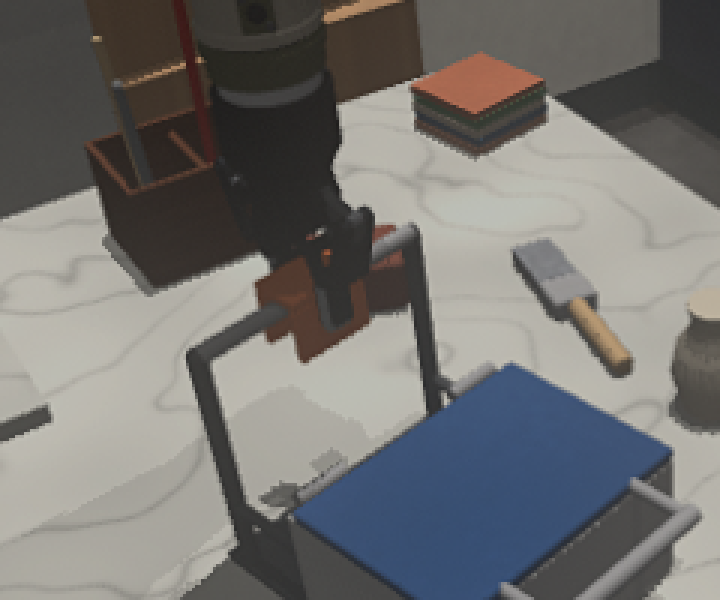

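The bumper is astride the bar: the bar passes between its legs at crop px 290,320, and contact came at TCP z = 0.181, as expected. Next I release it.

Run:
```python
from h import *
grip(.07); dwell(.2)
p=get_ee_pos()
servo_line((*BAR,.28),max_speed=.15)
print(get_ft_force(),get_t())
u=np.array([-np.sin(YAW),np.cos(YAW)]); H=HIN-.205*u
movep((*H,.20),rv(YAW))
print(H,get_ee_pos(),get_t())
im=snapshot("side"); cv2.imwrite("pics/f1.png",im[100:350,100:400,::-1].repeat(2,0).repeat(2,1))
im=snapshot("top"); cv2.imwrite("pics/f2.png",im[200:400,180:420,::-1].repeat(3,0).repeat(3,1))
```

```text
[-0.56294529 -0.4848554   0.56711143] 13.3417
[ 0.55293215 -0.05481761] [ 0.55285747 -0.05399529  0.20013592] 14.4667
```

View pics/f1.png

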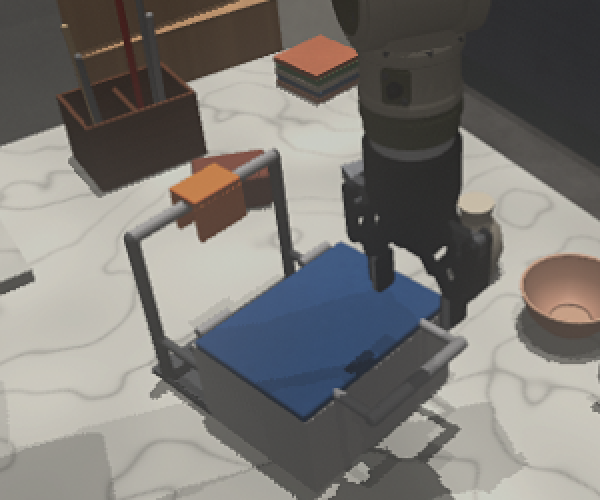

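View pics/f2.png

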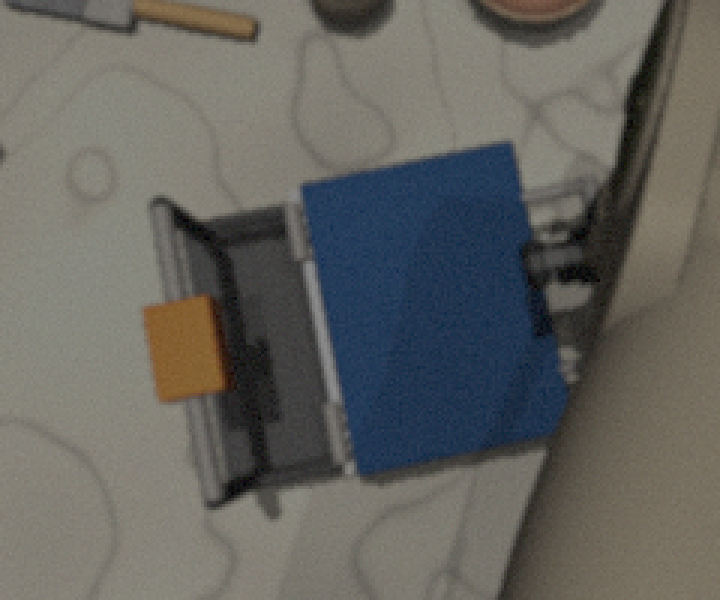

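Run:
```python
from h import *
grip(.042); print(get_opening())
u=np.array([-np.sin(YAW),np.cos(YAW)]); H=HIN-.205*u
print(servo_line((*H,.098),max_speed=.06,threshold=6),get_ee_pos(),get_ft_force(),get_t())
im=snapshot("side"); cv2.imwrite("pics/g1.png",im[200:350,230:400,::-1].repeat(4,0).repeat(4,1))
```

```text
0.042081626396107095
False [ 0.55320133 -0.05489441  0.09837572] [ 0.04580839 -0.54271421  0.76683307] 16.8
```

View pics/g1.png

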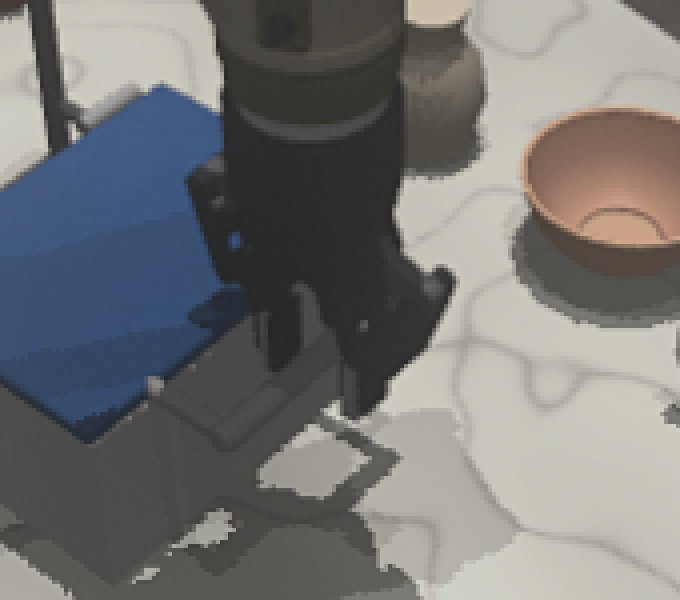

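The rod lies between the two fingers, which show at crop px 280,340 and 360,390. Next I close the grip.

Run:
```python
from h import *
grip(.008); dwell(.1); print(get_opening(),get_ee_pos(),get_ft_force(),get_ft_torque())
p=get_ee_pos()
# lift a little along the arc
u=np.array([-np.sin(YAW),np.cos(YAW)]); H=HIN-.205*u
for a in (.04,.08,.12):
    c=HIN-.205*np.cos(a)*u
    servo_line((*c,.098+.205*np.sin(a)),max_speed=.06)
    print(a,get_ee_pos(),get_ft_force())
print(get_opening(),get_t())
```

```text
0.011901594974611216 [ 0.55272091 -0.053491    0.09832781] [-0.16975549  4.43303126  3.8488532 ] [1.06438391 0.23702901 0.00474254]
0.04 [ 0.55262237 -0.05340701  0.10586035] [ 2.0325891   5.57067286 -3.44329796]
0.08 [ 0.55257586 -0.05305254  0.11380362] [ 1.99366263  5.98901288 -6.16273632]
0.12 [ 0.55228092 -0.05231735  0.12201484] [ 1.84540202  5.65041112 -3.20631817]
0.011853622695778996 18.175
```

Run:
```python
from h import *
u=np.array([-np.sin(YAW),np.cos(YAW)]); HN=HIN+.0015*u
for i,a in enumerate(np.linspace(.12,1.45,15)[1:]):
    c=HN-.205*np.cos(a)*u
    servo_line((*c,.098+.205*np.sin(a)),max_speed=.08)
    f=get_ft_force(); print(round(a,2),np.round(f,1),round(get_opening(),4))
    if np.linalg.norm(f)>30: break
print(get_ee_pos(),get_t())
for c in("side","top"):
    im=snapshot(c); cv2.imwrite(f"pics/h_{c}.png",im[:,:,::-1])
```

```text
0.22 [ 0.6 -0.5 -4. ] 0.0121
0.31 [-0.1 -3.9 -2.4] 0.0119
0.4 [ 1.6 -7.7 -1.8] 0.0121
0.5 [ 0.3 -8.7  0.8] 0.012
0.6 [  0.2 -10.    1.2] 0.0118
0.69 [ -0.4 -12.9   4.9] 0.0118
0.78 [ -2.7 -14.1   9.5] 0.0116
0.88 [ -3.2 -15.8  10.8] 0.0117
0.98 [ -2.8 -16.3  16.1] 0.012
1.07 [ -3.  -15.6  17. ] 0.0119
1.16 [ -5.1 -10.5  19.2] 0.0118
1.26 [-3.9 -8.8 19.4] 0.0121
1.36 [-4.1 -6.8 17.1] 0.0121
1.45 [-4.8 -4.3 15.9] 0.0119
[0.5103126  0.12179358 0.3041982 ] 23.6667
```

View pics/h_side.png

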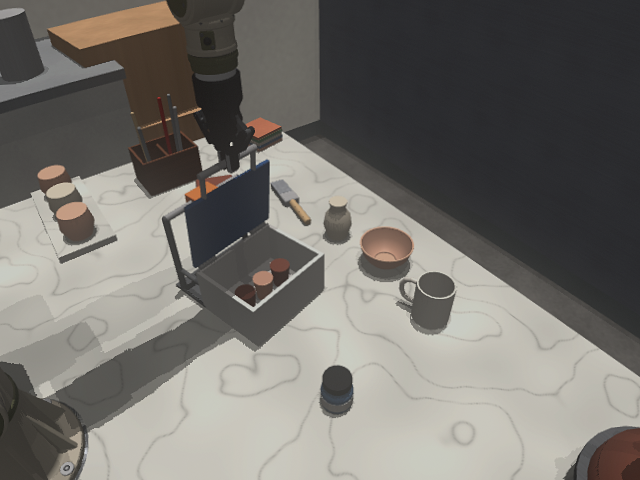

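View pics/h_top.png

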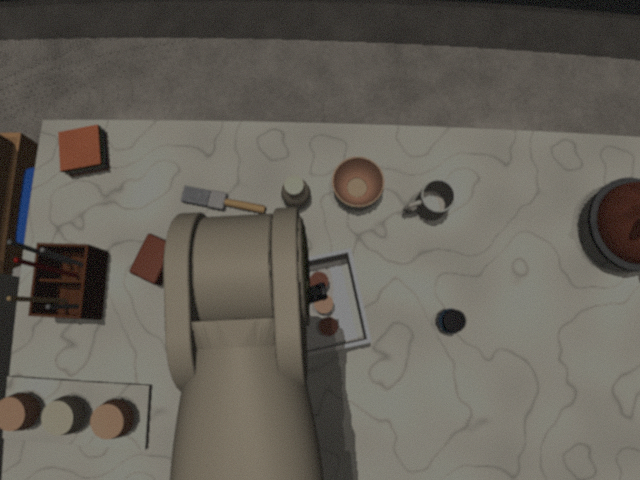

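Run:
```python
from h import *
u=np.array([-np.sin(YAW),np.cos(YAW)]); HN=HIN+.0015*u
for a in (1.47,1.51,1.54,1.571):
    c=HN-.205*np.cos(a)*u
    servo_line((*c,.1015+.205*np.sin(a)),max_speed=.03)
    print(a,np.round(get_ft_force(),1),get_opening())
dwell(.5)
p=get_ee_pos(); d=(p[:2]-HN)@u
print(p,"angle~",np.pi/2+d/.205,np.round(get_ft_force(),1),get_joint_vel().round(4),get_t())
im=snapshot("side"); cv2.imwrite("pics/i.png",im[:,:,::-1])
for q in ("lid_handle","stop_bar_mid","bumper_mid","lid_hinge"): print(q,[(r["p"],r["xy"]) for r in mark_of("side",q)][:1])
R=[(*HN,.311),(*BAR,.19),(*BAR,.18),(*HN,.106)]
print(proj("side",R))
c=im[90:290,150:330,::-1].copy(); c=cv2.resize(c,None,fx=3,fy=3,interpolation=cv2.INTER_CUBIC)
from ov import W
P=(*HN,YAW)
def g(L): return np.int32(((proj("side",W(P,L))-[150,90]+.5)*3-.5).round())
for a,col in ((1.471,(0,255,255)),(1.571,(0,0,255)),(1.671,(0,255,0))):
    C,S=np.cos(a),np.sin(a)
    for r,w in ((.205,.066),(.16,.102)):
        cv2.polylines(c,[g([(w,-r*C,.106+r*S),(-w,-r*C,.106+r*S)])],False,col,1)
cv2.imwrite("pics/i2.png",cv2.convertScaleAbs(c,alpha=1.6,beta=15))
```

```text
1.47 [ 1.  -2.6 -1.6] 0.012406780141906663
1.51 [-0.1 -2.6 -1.1] 0.011536803044517478
1.54 [-1.9 -3.5 -1.8] 0.011768939685505882
1.571 [-3.8 -2.3  0.7] 0.011968401418295792
[0.50438614 0.14597929 0.30670211] angle~ 1.5711954285497265 [-4.6 -1.5  1.9] [ 0.      0.0006  0.0016 -0.002  -0.0002  0.001 ] 25.75
lid_handle [(0.56, [219.1, 155.7])]
stop_bar_mid []
bumper_mid [(0.5, [204.8, 200.0])]
lid_hinge [(0.77, [228.9, 245.5])]
[[218.69136107 156.27668785]
 [203.03973733 197.0397248 ]
 [203.84607533 201.07023189]
 [233.04509076 243.68887495]]
```

View pics/i2.png

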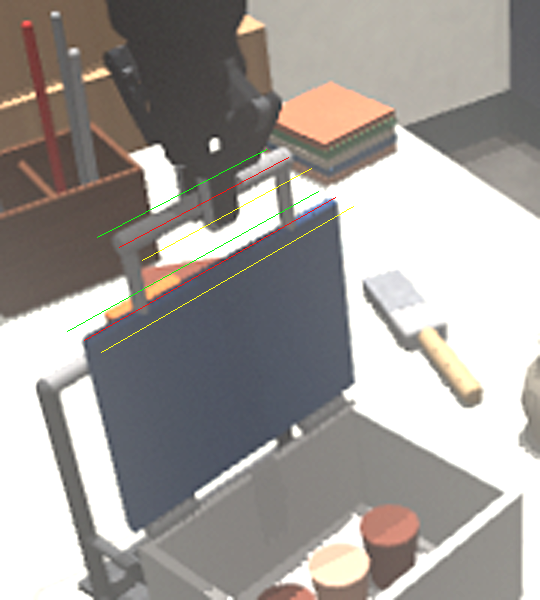

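The lid's edge and rod lie on the red 1.571 rad overlay (edge from crop px 90,335 to 335,200). The bumper still sits on the bar behind it, and nothing else has moved.

Run:
```python
from h import *
print(get_opening(),get_ee_pos(),get_t()); sign_off()
```

```text
0.01204669101041786 [0.50438635 0.14597583 0.30671066] 26.0
the job is handed in; nothing more can be done
```

I hung the orange bumper over the stop bar and let go of it. Then I gripped the handle rod and swung the lid up to its balance point. I handed the job in at 26.0 s of the 64 s limit, still holding the lid.

**Lid:** the gripper position puts the lid at about 1.571 rad. An overlay on the last side picture agrees, with the lid's edge on the 1.571 rad line. Joint speeds were at most 0.002 rad/s, and the fingers had stopped on the rod at 12 mm.

**Bumper:** pictures after release showed it level and in line with the bar. In the last side picture it is still on the bar behind the lid; the lid hid most of it, so this check was only partial.

**Other things:** none looked moved in the side and top pictures near the end of the swing; I did not measure their positions again.

**Disagreements:**
- **Grip opening:** it reads 12 mm although the rod is 14 mm thick.
- **Rod height:** the rod came up about 3 mm higher in the fingers than I had modelled. That caused up to about 20 N vertical force during the swing. I corrected for it before the last steps, and about 5 N remained at rest.
- **Networks:** in that last picture the networks did not find the bar, and their hinge mark was about 4 px from my fit. I relied on the fit.

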